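# Offer up the shin tube over the ankle pin for gluing

### The arm

A 6-joint arm with a two-finger parallel gripper is mounted at the origin on the work surface. World frame = base frame: x ahead of the robot, y to its left, z up, the work surface at z = 0. Lengths are in m, angles in rad, forces in N, time in s.
With the tool pointing down it reaches from about 0.375 to 0.975 m from the base axis. Payload 3.8 kg.
Tool frame: the origin (TCP) lies between the finger pads; the fingertips stand 11 mm ahead of it and the grasp point (between the pads) lies 8 mm behind it (manip.tips_ahead is the distance from the TCP to the fingertips, in m); x points along the fingers, y is the direction in which the jaws open and shut, and the axes are right-handed (so a half turn about x gives the same grasp; the last joint's range is limited). The gripper opens to 88 mm and grips with 3 to 60 N. Pads are 18 mm wide; open, the fingers measure 123 mm over their backs; the gripper's body (75 mm by 187 mm) begins 45 mm behind the grasp point.
Start: joints at [-1.171, 0.264, 1.604, -0, 1.274, -0.037], TCP at [0.286, -0.612, 0.25] pointing down, gripper open.
Joint ranges: [-2.63, 2.63], [-0.94, 2.18], [0.31, 2.57], [-1.31, 4.45], [0, 2.66], [-2.55, 2.55]. Speed limits (rad/s): [2.57, 2.57, 3.14, 3.14, 3.14, 3.14].

### API

Orientations are given as a rotation vector (axis times angle).
In Python, from workcell import manip gives the robot as it stands. Calls block until the motion is done:
- manip.move_ptp(position, orientation): joint-space move of the TCP to a pose.
- manip.servo_line(position, frame=None, speed=0.15): straight line of the TCP; frame=None keeps the orientation; speed is the mean speed in m/s.
- manip.goto_joints(angles): joint-space move.
- manip.grip(opening, strength=None): finger opening in m; strength is the grip in N (None keeps the last); returns when the fingers have stopped.
- manip.sleep(seconds).
- manip.ik(position, orientation): joint angles nearest the present ones, or None.
- manip.sense(): the state.
- manip.read_camera(name): name is "side" or "top"; returns a dict with "pixels" (384x512x3 uint8, red, green, blue), "depth" (384x512 float32, m along the optical axis (not along the pixel's ray), 0 where there is no reading), "fx", "fy", "cx", "cy" (pixels), "R" (3x3) and "t" (3): a world point X has camera coordinates R X + t. Camera axes: x right, y down, z forward; pixel columns grow to the right and rows downward; lengths in m; the calibration is good to about 2 mm. A picture is of the moment at which its call begins.
A pose or a line that the arm cannot do raises manip.IKError and nothing moves.
- manip.sign_off(): hands the job in, once; it reports no verdict.
The state is a dict: "clock": time; "qpos": joint angles; "dq": joint speeds; "joint_torque": joint torques, N m; "eef_pos": TCP position; "tool_rot": TCP orientation; "wrist_force": force on the tool from outside, world axes, zero at the start; "ft_torque": the same for the moment, N m; "gripper_width": finger opening in m.
Only numpy, scipy, OpenCV 4.12 (cv2) and the standard library are available. Lean on these libraries where they do the work, as an engineer would, in place of code of your own. Each camera call takes 0.05 s, during which the arm holds its last target. There are 200 camera calls.

### The job

Take the brass pin from the yellow tray and stand it fully home in the bore of the blue ankle block on the artificial foot, and let it go. Then carry the aluminium tube with the orange collar over the things in between and hold it steady, upright and centred over the pin, collar down and about 1 cm above the pin's top without touching it, so that a colleague can brush glue on the pin; finish still holding it there. Leave the charger, the carton, the black tube and the steel coupling undisturbed.

Things in the scene. Friction and masses are not known exactly. Their poses are not given: they have to be found in the camera images.
- pin: Brass round pin, 16 mm diameter, 85 mm long, about 0.12 kg, standing upright in the yellow tray. Origin at the centre of its lower end, z up along the pin. The foot is slightly chamfered.
- pin_top (a point): Centre of the pin's upper end, 85 mm above its origin.
- tube: Aluminium shin tube, outer diameter 36 mm, bore 30 mm, 100 mm long, about 0.16 kg, with an orange plastic collar 46 mm in diameter round its lowest 14 mm (the bore at the collar is clear, at least 30 mm). It stands upright in the yellow tray, collar down. Origin at the centre of the lower end, on the bore axis; z up along the tube.
- foot: Skin-coloured artificial foot, about 220 mm long, fixed on a steel plate 260 x 110 mm. A blue ankle block 56 x 56 mm rises over the heel to 86 mm above the bench; it has one vertical round bore from the top. Origin on the bench, on the bore axis; x points to the toes, z up. It does not move when pushed, but stands in a different place and yaw each time.
- ankle_mouth (a point): Centre of the bore's mouth, in the top face of the blue ankle block, 86 mm above the bench. The bore is 17.8 mm in diameter and 32 mm deep with a small chamfer, so the pin fully home stands with its top 53 mm above this point.
- tray: Yellow open tray 120 x 280 mm, 18 mm high, floor 4 mm thick, fixed to the bench. Its long side is its y axis; pin, aluminium tube and black tube stand in a row along it about 85 mm apart, in any order. Origin at the centre of the underside.
- black_tube: Plain black tube, 36 mm in diameter, 100 mm long, standing loose in the yellow tray; not to be used. Origin at the centre of the lower end, z up.
- charger: Red battery charger with a black battery on top, 150 x 78 mm and 75 mm high, loose on the bench between tray and foot; an obstacle to carry over. Origin at the centre of the underside; x along its length.
- carton: Small cardboard box 120 x 78 mm and 106 mm high, loose on the bench between tray and foot, beyond the charger; an obstacle to carry over. Origin at the centre of the underside.
- coupling: Loose steel coupling with brass stub, 64 x 26 mm and 26 mm high, lying on the bench beyond the tray. Origin at the underside of its steel part.
Mind the look-alikes: they are no part of the job. Leave any red look-alike of the pin alone.

How it is judged:
By the outcome, as a careful person would: the job done as asked, in the order asked, and still so for the second after the job is handed in, while the arm keeps its last pose, push and grip.
It also fails if it takes over 72 s, if anything falls off the work surface, if the arm or the gripper's body presses on something with over 40 N, if the wrist force passes 120 N, or if a joint passes its speed limit or range.

## Working session

There is one attempt and no reset: what is moved stays moved. The work goes in short steps, each a Python script; the robot and the scene stay as the last script left them, time stands still between calls to the robot, and variables do not carry over. Pictures are saved under pics/ and viewed, about 8 in all and at most 12, crops included, and the job is handed in when it is done.

```bash
mkdir -p pics; ls; python3 - <<'E'
from workcell import manip
import cv2,numpy as np,pickle
s=manip.sense();print(s)
for n in("top","side"):
    c=manip.read_camera(n);pickle.dump(c,open(n+"0.pkl","wb"))
    cv2.imwrite(f"pics/{n}0.png",c["pixels"][...,::-1]);print(n,c["fx"],c["cx"],c["cy"],c["R"],c["t"],-c["R"].T@c["t"])
E
```

```text
pics
{'clock': 0.0, 'qpos': array([-1.17090632e+00,  2.64739396e-01,  1.60537461e+00, -2.20953378e-05,
        1.27364189e+00, -3.68730473e-02]), 'dq': array([-8.99457996e-05, -2.90269886e-04,  1.63458626e-04,  2.26768259e-03,
        2.51457762e-04,  5.71207712e-04]), 'joint_torque': array([ 4.62760509e-04, -5.02098656e+01, -3.56881571e+01,  7.28632696e-02,
        2.91725487e-02, -1.92275756e-04]), 'eef_pos': array([ 0.28527784, -0.61101223,  0.24839688]), 'tool_rot': array([ 1.98011551,  0.44168219, -1.98094985]), 'wrist_force': array([-0.09619546,  0.85478097, -0.78537781]), 'ft_torque': array([ 0.02345472,  0.04327542, -0.00278612]), 'gripper_width': 0.08844603616343248}
top 407.63924677334154 252.24568351590892 194.39830053587173 [[-1.56589519e-02 -9.99877124e-01 -7.30909711e-04]
 [-9.80723335e-01  1.55013750e-02 -1.94785646e-01]
 [ 1.94773041e-01 -2.33331885e-03 -9.80845563e-01]] [-0.09074481  0.58515464  1.07856494] [ 0.36237846 -0.09728772  1.17181903]
side 347.96820825887556 262.8309790638357 195.4343507191288 [[ 0.9859783  -0.16628536 -0.01399912]
 [-0.10668582 -0.56362795 -0.81911029]
 [ 0.12831576  0.80911848 -0.57346522]] [-0.60988561  0.0506055   1.15828537] [ 0.4581066  -1.01008247  0.69715   ]
```

View pics/top0.png

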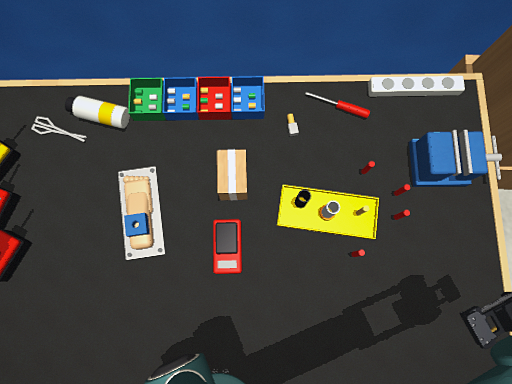

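View pics/side0.png

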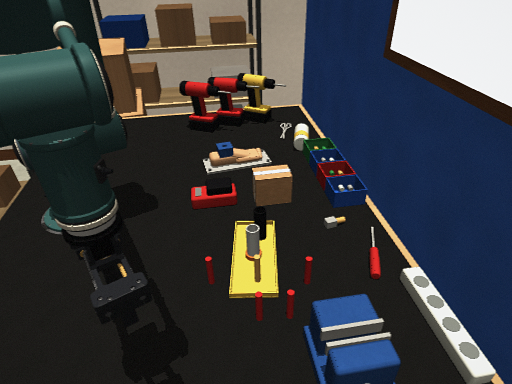

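Top view: yellow tray at about (328,211) with the black tube (303,199), aluminium tube (331,209) and pin (362,210). The blue block is at (136,225), and red look-alikes stand at (370,165), (405,188), (406,213) and (360,252). The side view agrees. Next I'll measure with masks and depth.

```bash
cat > h.py <<'E'
import numpy as np,cv2
def ray(c,u,v,z):
    K=np.array([(u-c["cx"])/c["fx"],(v-c["cy"])/c["fy"],1.]);o=-c["R"].T@c["t"];d=c["R"].T@K
    return o+d*(z-o[2])/d[2]
def proj(c,X):
    p=c["R"]@np.asarray(X)+c["t"];return np.array([c["fx"]*p[0]/p[2]+c["cx"],c["fy"]*p[1]/p[2]+c["cy"]])
def cloud(c):
    v,u=np.indices(c["depth"].shape);d=c["depth"]
    P=np.stack([(u-c["cx"])/c["fx"]*d,(v-c["cy"])/c["fy"]*d,d],-1)
    return (P-c["t"])@c["R"]
def hsv(c): return cv2.cvtColor(c["pixels"],cv2.COLOR_RGB2HSV)
E
python3 - <<'E'
import pickle;from h import *
np.set_printoptions(precision=4,suppress=True)
for n,rois in(("top",{"pin":(350,195,375,222),"tube":(317,195,343,222),"black":(292,186,315,212),"block":(118,205,155,245),"charger":(205,210,250,280),"carton":(210,145,255,205)}),("side",{"pin":(247,245,267,285),"tube":(240,220,265,260),"block":(210,135,240,165)})):
    c=pickle.load(open(n+"0.pkl","rb"));P=cloud(c);H=hsv(c)
    for k,(a,b,e,f) in rois.items():
        p=P[b:f,a:e].reshape(-1,3);ok=c["depth"][b:f,a:e].ravel()>0
        z=p[ok][:,2];zt=np.percentile(z,99.5)
        t=p[ok][z>zt-.01];print(n,k,"zmax",zt,"n",len(t),"topmean",t.mean(0),"mid",(t.min(0)+t.max(0))/2,"ext",np.ptp(t,axis=0))
    if n=="top":
        m=cv2.inRange(H,(100,120,60),(125,255,255));m2=np.zeros_like(m);m2[205:245,118:155]=m[205:245,118:155]
        zz=np.abs(P[...,2]-.086)<.01
        q=np.argwhere((m2>0)&zz)[:,::-1].astype(np.float32);r=cv2.minAreaRect(q);print(r,ray(c,*r[0],.086))
        bx=cv2.boxPoints(r);print(np.array([ray(c,*x,.086) for x in bx]))
        m=cv2.inRange(H,(22,150,120),(34,255,255));cs,_=cv2.findContours(m,0,2);cc=max([x for x in cs if 270<x[:,0,0].mean()<390 and 170<x[:,0,1].mean()<250],key=cv2.contourArea);r=cv2.minAreaRect(cc);print("tray",r,np.array([ray(c,*x,.018) for x in cv2.boxPoints(r)]))
        m=((H[...,0]<8)|(H[...,0]>172))&(H[...,1]>150)&(H[...,2]>80)
        N,L,S,C=cv2.connectedComponentsWithStats(m.astype(np.uint8))
        for i in range(1,N):
            if S[i,4]>15 and 330<C[i][0]<420 and 150<C[i][1]<270:
                t=P[(L==i)&(c["depth"]>0)];print("red",C[i],t[:,2].max(),t[t[:,2]>t[:,2].max()-.01].mean(0))
a=cv2.imread("pics/top0.png");b=cv2.imread("pics/side0.png")
f=lambda i,x,y,w,h:cv2.resize(i[y:y+h,x:x+w],(400,300),interpolation=cv2.INTER_CUBIC)
cv2.imwrite("pics/c1.png",np.vstack([np.hstack([f(a,290,180,100,75),f(a,106,190,60,45)*1]),np.hstack([f(b,210,200,120,90),f(b,200,130,60,45)])]))
E
```

```text
top pin zmax 0.09109883903015356 n 30 topmean [ 0.5345 -0.404   0.0883] mid [ 0.5344 -0.4044  0.0886] ext [0.0135 0.0135 0.0096]
top tube zmax 0.10548424357988145 n 56 topmean [ 0.5376 -0.3137  0.1017] mid [ 0.537  -0.3136  0.1018] ext [0.0335 0.0347 0.0122]
top black zmax 0.10534147923589669 n 56 topmean [ 0.5683 -0.2381  0.1021] mid [ 0.5693 -0.2393  0.101 ] ext [0.0349 0.0351 0.0113]
top block zmax 0.08950243367612609 n 415 topmean [0.5023 0.2149 0.0852] mid [0.5024 0.2152 0.0854] ext [0.0593 0.0623 0.0115]
top charger zmax 0.07818165789792515 n 679 topmean [ 0.463  -0.0286  0.074 ] mid [ 0.4638 -0.0288  0.0744] ext [0.0842 0.057  0.0122]
top carton zmax 0.10900192153894503 n 1236 topmean [ 0.6389 -0.045   0.1044] mid [ 0.64   -0.0446  0.1055] ext [0.1212 0.0786 0.0128]
((135.29998779296875, 224.10000610351562), (20.647518157958984, 21.49604606628418), 81.8698959350586) [0.5019 0.2145 0.086 ]
[[0.5259 0.248  0.086 ]
 [0.5333 0.191  0.086 ]
 [0.478  0.1813 0.086 ]
 [0.4708 0.2377 0.086 ]]
tray ((328.2863464355469, 211.4319610595703), (99.83218383789062, 42.07550811767578), 7.883139610290527) [[ 0.5005 -0.166   0.018 ]
 [ 0.6216 -0.186   0.018 ]
 [ 0.5767 -0.4697  0.018 ]
 [ 0.4573 -0.4441  0.018 ]]
red [367.8953 166.8372] 0.0878965952314933 [ 0.6589 -0.4301  0.0846]
red [401.9167 189.4688] 0.08809504863069227 [ 0.5925 -0.5215  0.084 ]
red [401.625  214.3182] 0.0877696762302278 [ 0.522  -0.5147  0.084 ]
red [358.0822 252.9726] 0.08717619808847024 [ 0.4174 -0.3862  0.0832]
side pin zmax 0.0892846382118977 n 36 topmean [ 0.5347 -0.4061  0.0868] mid [ 0.5349 -0.4044  0.0852] ext [0.0146 0.0157 0.0087]
side tube zmax 0.1041483716795672 n 93 topmean [ 0.5372 -0.3146  0.1   ] mid [ 0.537  -0.3141  0.0997] ext [0.0341 0.0378 0.0111]
side block zmax 0.08741901853626897 n 125 topmean [0.502  0.2111 0.084 ] mid [0.5027 0.2141 0.0832] ext [0.0599 0.0659 0.0114]
```

View pics/c1.png

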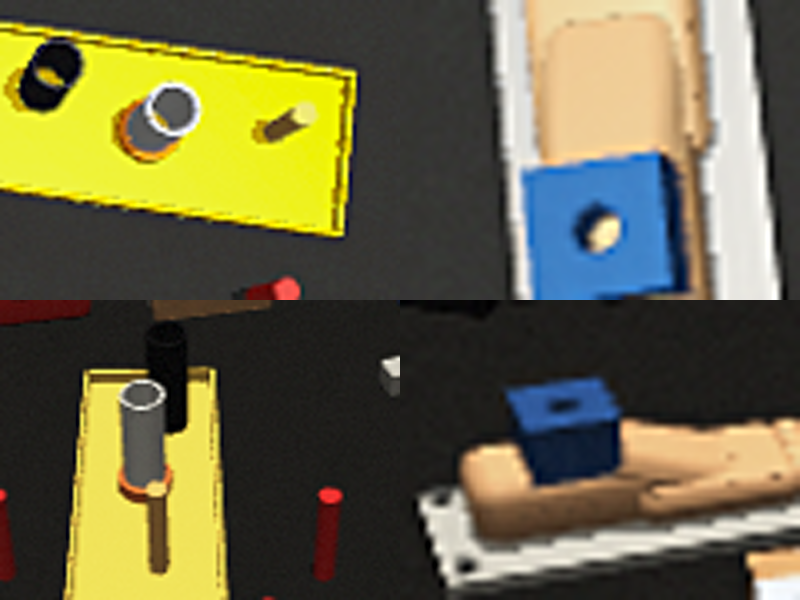

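The crop shows the bore centred in the block's top face at about (136.1,224.2) in the top view, and the pin and tube clear of each other. Heights, sizes and the 85 mm spacing all match the task. I'll grasp the pin now, with the jaws across the row.

```bash
cat >> h.py <<'E'
from workcell import manip
from scipy.spatial.transform import Rotation as Ro
np.set_printoptions(precision=4,suppress=True)
def down(phi):
    c,s=np.cos(phi),np.sin(phi)
    return Ro.from_matrix(np.array([[0,0,-1.],[c,s,0],[s,-c,0]]).T).as_rotvec()
def go(p,phi=None,speed=.15,fix=1):
    """line to p, then correct the standing error"""
    p=np.array(p,float);cmd=p.copy();f=None if phi is None else down(phi)
    manip.servo_line(cmd,f,speed)
    for _ in range(fix):
        manip.sleep(.25);cmd=cmd+p-manip.sense()["eef_pos"];manip.servo_line(cmd,f,.05)
    return cmd
def st(t=""):
    s=manip.sense();print(t,"t%.2f"%s["clock"],s["eef_pos"],"F",s["wrist_force"],"w%.4f"%s["gripper_width"],"q",s["qpos"])
    return s
E
python3 - <<'E'
import pickle;from h import *
c=pickle.load(open("top0.pkl","rb"));print("bore",ray(c,136.1,224.2,.086))
M=Ro.from_rotvec(manip.sense()["tool_rot"]).as_matrix();print("start phi",np.arctan2(M[1,1],M[0,1]))
for ph in(-.158,-.158+np.pi):
    for p in([.5345,-.4043,.13],[.5345,-.4043,.058],[.502,.215,.2],[.502,.215,.114],[.537,-.314,.066]):print(ph,p,manip.ik(p,down(ph)))
E
```

```text
bore [0.5016 0.2123 0.086 ]
start phi -1.133940840432059
-0.158 [0.5345, -0.4043, 0.13] [-0.6848  0.3472  1.7262 -0.      1.0682 -0.5268]
-0.158 [0.5345, -0.4043, 0.058] [-0.6848  0.4237  1.7695 -0.      0.9484 -0.5268]
-0.158 [0.502, 0.215, 0.2] [ 0.359   0.0582  1.9355 -0.      1.1479  0.517 ]
-0.158 [0.502, 0.215, 0.114] [ 0.359   0.1471  2.0112 -0.      0.9833  0.517 ]
-0.158 [0.537, -0.314, 0.066] [-0.5692  0.3359  1.8764 -0.      0.9293 -0.4112]
2.983592653589793 [0.5345, -0.4043, 0.13] None
2.983592653589793 [0.5345, -0.4043, 0.058] None
2.983592653589793 [0.502, 0.215, 0.2] None
2.983592653589793 [0.502, 0.215, 0.114] None
2.983592653589793 [0.537, -0.314, 0.066] None
```

```bash
python3 - <<'E'
import pickle;from h import *
c=pickle.load(open("top0.pkl","rb"));P=cloud(c);H=hsv(c)
for n in("top","side"):
    c=pickle.load(open(n+"0.pkl","rb"));H=hsv(c);a,b,e,f=(118,205,155,245) if n=="top" else (205,130,245,165)
    m=np.zeros((384,512),np.uint8);m[b:f,a:e]=cv2.inRange(H,(100,120,60),(125,255,255))[b:f,a:e]
    if n=="top":
        V=H[...,2];m[(V<110)]=0
    else: m[np.abs(cloud(c)[...,2]-.086)>.006]=0
    cs,_=cv2.findContours(m,0,1);h=cv2.convexHull(max(cs,key=cv2.contourArea));mm=cv2.moments(h);g=(mm["m10"]/mm["m00"],mm["m01"]/mm["m00"]);print(n,g,cv2.contourArea(h),ray(c,*g,.086),cv2.minAreaRect(h))
phi=-.158
manip.move_ptp([.5345,-.4043,.20],down(phi)); manip.grip(.05,40)
go([.5345,-.4043,.14]); go([.5345,-.4043,.058],speed=.08); st("pre")
manip.grip(0.0,40); st("grip")
go([.5345,-.4043,.20],speed=.12); st("up")
for n in("top","side"):
    c=manip.read_camera(n);pickle.dump(c,open(n+"1.pkl","wb"));cv2.imwrite(f"pics/{n}1.png",c["pixels"][...,::-1])
a=cv2.imread("pics/top1.png");b=cv2.imread("pics/side1.png")
f=lambda i,x,y,w,h:cv2.resize(i[y:y+h,x:x+w],(400,300),interpolation=cv2.INTER_CUBIC)
cv2.imwrite("pics/c2.png",np.hstack([f(a,290,150,140,105),f(b,200,170,120,90)]))
E
```

```text
top (135.08910103420843, 224.02346857597453) 419.0 [0.5021 0.2151 0.086 ] ((135.14999389648438, 224.04998779296875), (20.50609588623047, 21.21320343017578), 81.8698959350586)
side (223.59629629629626, 145.40370370370368) 90.0 [0.5018 0.2131 0.086 ] ((223.8999786376953, 145.3000030517578), (6.788225173950195, 15.556349754333496), 81.8698959350586)
pre t4.76 [ 0.5341 -0.404   0.0574] F [-0.3323  0.5283  0.201 ] w0.0503 q [-0.6848  0.4238  1.7708 -0.      0.9471 -0.5268]
grip t5.38 [ 0.5342 -0.4041  0.0573] F [ 0.457  -0.0015  0.2822] w0.0146 q [-0.6848  0.4239  1.7707 -0.      0.947  -0.5268]
up t7.22 [ 0.5348 -0.4046  0.2009] F [-0.1015  0.2102 -1.5789] w0.0146 q [-0.6847  0.2878  1.6654  0.      1.1882 -0.5267]
```

View pics/c2.png

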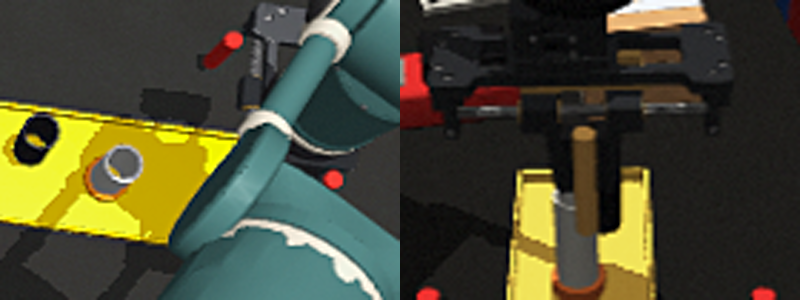

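The side crop shows the pin upright between the fingers. The top view is blocked by the arm. I'll measure the pin's lean and its offset from the TCP in the side view, then carry it over the bore.

```bash
cat >> h.py <<'E'
def pinaxis(c,tcp,lo=-.065,hi=.03):
    """held brass pin in view c: surface points near the tool -> (pos,dir) in x,y as function of z, from silhouettes"""
    H=hsv(c);P=cloud(c);D=P-tcp
    m=(H[...,0]>8)&(H[...,0]<30)&(H[...,1]>90)&(np.abs(D[...,0])<.016)&(np.abs(D[...,1])<.02)&(D[...,2]>lo-.012)&(D[...,2]<hi+.01)&(c["depth"]>0)
    m=m.astype(np.uint8);N,L,S,C=cv2.connectedComponentsWithStats(m)
    i=1+np.argmax(S[1:,4]);ys,xs=np.where(L==i)
    return xs,ys,P[L==i],S[i]
E
python3 - <<'E'
import pickle;from h import *
c=pickle.load(open("side1.pkl","rb"));tcp=manip.sense()["eef_pos"]
xs,ys,p,S=pinaxis(c,tcp);print(S,"z",p[:,2].min(),p[:,2].max())
for z0 in np.arange(.13,.24,.015):
    q=p[np.abs(p[:,2]-z0)<.0075]
    if len(q)>3:print("%.3f"%z0,len(q),q.mean(0)-tcp,np.ptp(q,axis=0)[:2])
# carry
go([.52,-.40,.24],fix=0,speed=.2); go([.502,.2145,.24],fix=0,speed=.3); go([.502,.2145,.152]); s=st("over")
for n in("top","side"):
    c=manip.read_camera(n);pickle.dump(c,open(n+"2.pkl","wb"));cv2.imwrite(f"pics/{n}2.png",c["pixels"][...,::-1])
xs,ys,p,S=pinaxis(c,s["eef_pos"]);print(S,p[:,2].min(),p[:,2].max(),p.mean(0)-s["eef_pos"])
a=cv2.imread("pics/top2.png");b=cv2.imread("pics/side2.png")
f=lambda i,x,y,w,h:cv2.resize(i[y:y+h,x:x+w],(400,300),interpolation=cv2.INTER_CUBIC)
cv2.imwrite("pics/c3.png",np.hstack([f(a,90,180,100,75),f(b,184,90,80,60)]))
E
```

```text
[251 208   9  33 234] z 0.1474054804734045 0.23613651730580346
0.145 11 [ 0.0002 -0.0055 -0.0508] [0.0114 0.0073]
0.160 29 [-0.0005 -0.006  -0.0403] [0.012  0.0053]
0.175 29 [-0.0003 -0.0059 -0.0256] [0.0137 0.0069]
0.190 42 [ 0.0003 -0.0056 -0.0109] [0.0153 0.0097]
0.205 39 [ 0.0002 -0.0057  0.0047] [0.0163 0.0174]
0.220 44 [-0.0001 -0.0054  0.019 ] [0.0165 0.0121]
0.235 40 [ 0.0007 -0.0021  0.0306] [0.0165 0.0184]
over t11.12 [0.5011 0.2142 0.1508] F [ 0.6585 -0.4777 -1.5859] w0.0151 q [ 0.3582  0.1033  1.9844 -0.      1.0538  0.5162]
[220 122   6  22 100] 0.09687691076494163 0.18294617253678735 [ 0.0003 -0.0058 -0.0062]
```

View pics/c3.png

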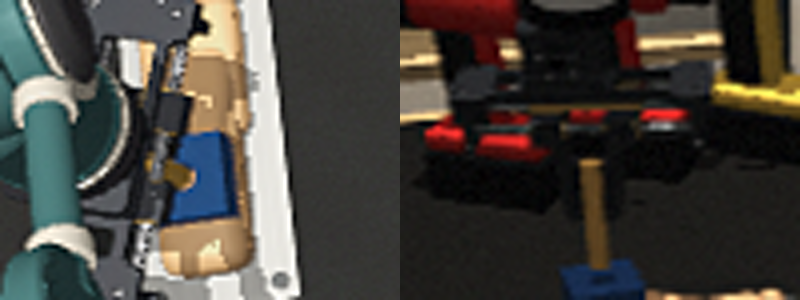

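The pin hangs centred over the block with its lower end about 11 mm above it. It stays upright and within about 0.5 mm of the TCP. I'll lower it guarded by force, with a small spiral if it lands on the rim.

```bash
cat > ins.py <<'E'
from h import *
import sys
x,y=.5018,.2142
s=manip.sense();e=np.array([.502,.2145,.152])-s["eef_pos"]  # standing error seen at last target (approx.)
cmd=go([x,y,.147]);s=st("above");off=cmd-s["eef_pos"]
base=s["wrist_force"].copy()
def low(dx,dy,zmin,step=.0015):
    z=manip.sense()["eef_pos"][2]
    while z>zmin:
        z-=step;manip.servo_line(np.array([x+dx,y+dy,z])+off,None,.03)
        s=manip.sense();f=s["wrist_force"]-base
        if f[2]>8: return s,f
    return s,f
s,f=low(0,0,.134);print(s["eef_pos"],f)
if s["eef_pos"][2]>.1365:
    zc=s["eef_pos"][2]-.001
    for k in range(1,40):
        r=.0004*np.sqrt(k)*1.1;a=2.4*k  # sunflower pattern
        dx,dy=r*np.cos(a),r*np.sin(a)
        manip.servo_line(np.array([x+dx,y+dy,zc])+off,None,.02)
        s=manip.sense();f=s["wrist_force"]-base
        print(k,"%.4f %.4f"%(dx,dy),s["eef_pos"],f,"%.1f"%s["clock"])
        if f[2]<2 or s["clock"]>32: break
st("end")
E
python3 ins.py
```

```text
above t11.97 [0.5018 0.2142 0.147 ] F [-0.3584 -0.0262 -1.7436] w0.0148 q [ 0.3577  0.1085  1.9863 -0.      1.0467  0.5157]
[0.5023 0.2146 0.1381] [-2.176  -0.4463 10.5854]
1 -0.0003 0.0003 [0.5021 0.2147 0.1382] [-1.0354 -0.849   8.7899] 14.0
2 0.0001 -0.0006 [0.5023 0.2143 0.1383] [-1.6755  1.8001  9.2841] 14.2
3 0.0005 0.0006 [0.5025 0.2148 0.1382] [-2.1792 -1.0592  9.3467] 14.5
4 -0.0009 -0.0002 [0.502  0.2145 0.1383] [-0.5515 -0.1291  7.2069] 14.7
5 0.0008 -0.0005 [0.5026 0.2144 0.1382] [-3.3739  0.6964 10.4458] 15.0
6 -0.0003 0.0010 [0.5018 0.2156 0.1369] [1.8995 1.8225 1.8024] 15.2
end t15.22 [0.5018 0.2156 0.1369] F [1.5411 1.7963 0.0588] w0.0151 q [0.3599 0.1199 1.9942 0.0004 1.0264 0.5177]
```

```bash
cat > ins2.py <<'E'
from h import *
s=st("s");c=s["eef_pos"].copy();base=np.array([-.3584,-.0262,-1.7436])
cmd=c.copy();cmd[2]+=.0005
while manip.sense()["eef_pos"][2]>.1072:
    s=manip.sense();f=s["wrist_force"]-base
    if f[2]>12: print("stop");break
    cmd[:2]+=np.clip(.00012*f[:2],-.0004,.0004);cmd[2]-=.0015
    manip.servo_line(cmd,None,.03)
    print(s["eef_pos"],f,cmd-s["eef_pos"])
    if s["clock"]>30:break
manip.sleep(.2);st("end")
E
python3 ins2.py
```

```text
s t15.22 [0.5018 0.2156 0.1369] F [1.5411 1.7963 0.0588] w0.0151 q [0.3599 0.1199 1.9942 0.0004 1.0264 0.5177]
[0.5018 0.2156 0.1369] [1.8995 1.8225 1.8024] [ 0.0002  0.0002 -0.001 ]
[0.5019 0.2157 0.1353] [ 1.9334  0.4689 -0.0221] [ 0.0003  0.0001 -0.0009]
[0.502  0.2157 0.134 ] [ 0.736   1.4489 -0.6129] [ 0.0003  0.0003 -0.0011]
[0.5021 0.2159 0.1327] [-0.1061  0.7152  0.3409] [ 0.0003  0.0002 -0.0013]
[0.5021 0.216  0.1312] [ 1.3821  0.5474 -0.1791] [ 0.0004  0.0002 -0.0013]
[0.5023 0.2161 0.1298] [ 1.0999 -1.2447  0.007 ] [ 0.0003 -0.0001 -0.0013]
[0.5025 0.216  0.1283] [-0.4526  0.5254  0.0761] [ 0.      0.0001 -0.0014]
[0.5024 0.2161 0.1268] [ 0.5156 -0.653   0.8021] [ 0.0002 -0.0001 -0.0014]
[0.5025 0.2159 0.1253] [-0.1721  0.4383  0.3488] [ 0.0001  0.0001 -0.0014]
[0.5025 0.216  0.1237] [-0.0237 -0.2597  0.6398] [ 0.0001  0.     -0.0013]
[0.5025 0.216  0.1223] [0.3629 0.9103 0.5565] [ 0.0002  0.0001 -0.0014]
[0.5025 0.2161 0.1207] [0.8746 0.3271 0.7095] [ 0.0002  0.0001 -0.0013]
[0.5027 0.2161 0.1193] [ 0.1629  0.1139 -0.2935] [ 0.0001  0.0001 -0.0014]
[0.5027 0.2161 0.1178] [ 1.4615 -0.1431  0.2995] [ 0.0003  0.     -0.0014]
[0.5028 0.2161 0.1163] [-0.6257  0.1018  1.118 ] [ 0.      0.0001 -0.0013]
[0.5028 0.2161 0.1148] [ 0.3621 -0.9558  0.616 ] [ 0.0001 -0.0001 -0.0014]
[0.5028 0.216  0.1133] [1.095  0.3724 0.3548] [ 0.0002  0.0001 -0.0014]
[0.5029 0.2161 0.1118] [1.0913 0.279  0.8159] [ 0.0002  0.0001 -0.0014]
[0.5031 0.2161 0.1103] [-0.0194  0.0697  0.2847] [ 0.0001  0.0001 -0.0014]
[0.5034 0.2163 0.1093] [-0.0147 -0.5851  3.73  ] [-0.0002 -0.0002 -0.0019]
[0.5036 0.2164 0.1092] [-3.9108 -0.5915 11.2792] [-0.0008 -0.0004 -0.0033]
stop
end t20.67 [0.5037 0.2165 0.1091] F [-6.0895 -1.1409 17.7436] w0.0148 q [0.3604 0.1557 2.0116 0.0002 0.9724 0.5182]
```

It stopped at TCP z 0.109, about 2–3 mm short of where I expected, so it may be wedged. I'll ease off, open a little so the pin can settle, and check its top height.

```bash
python3 - <<'E'
import pickle;from h import *
p=manip.sense()["eef_pos"];manip.servo_line([.5029,.2161,p[2]+.0005],None,.03);st("eased")
manip.grip(.03,40);manip.sleep(.3);s=st("open")
go([.5029,.2161,.18],fix=0);go([.50,.0,.26],fix=0,speed=.3)
for n in("top","side"):
    c=manip.read_camera(n);pickle.dump(c,open(n+"3.pkl","wb"));cv2.imwrite(f"pics/{n}3.png",c["pixels"][...,::-1])
    P=cloud(c);D=P-np.array([.502,.215,.1]);m=(np.hypot(D[...,0],D[...,1])<.02)&(P[...,2]>.1)&(c["depth"]>0)
    q=P[m];print(n,len(q),"zmax",q[:,2].max(),np.sort(q[:,2])[-6:])
    for a,b in((.1,.115),(.115,.13),(.133,.15)):
        r=q[(q[:,2]>a)&(q[:,2]<b)];print(a,len(r),r.mean(0) if len(r) else"")
st()
a=cv2.imread("pics/top3.png");b=cv2.imread("pics/side3.png")
f=lambda i,x,y,w,h:cv2.resize(i[y:y+h,x:x+w],(400,300),interpolation=cv2.INTER_CUBIC)
cv2.imwrite("pics/c4.png",np.hstack([f(a,100,190,72,54),f(b,184,100,80,60)]))
E
```

```text
eased t20.94 [0.5029 0.2161 0.1094] F [-0.0655  0.2979 -1.7339] w0.0149 q [ 0.3604  0.1548  2.0121 -0.0002  0.9745  0.5184]
open t21.66 [0.5029 0.2161 0.1096] F [-0.4862  0.8372  0.0701] w0.0305 q [ 0.3604  0.1547  2.0117 -0.      0.9752  0.5183]
top 57 zmax 0.14354736091773013 [0.1414 0.1415 0.1416 0.1422 0.1423 0.1435]
0.1 12 [0.5009 0.2094 0.1091]
0.115 11 [0.501  0.2094 0.1251]
0.133 32 [0.5023 0.2142 0.1398]
side 44 zmax 0.1427403497680669 [0.1407 0.1413 0.1413 0.1416 0.1422 0.1427]
0.1 14 [0.5035 0.2109 0.1078]
0.115 14 [0.5033 0.2116 0.1218]
0.133 12 [0.5017 0.2108 0.1391]
 t23.29 [0.4993 0.0012 0.2587] F [ 0.8601 -0.8453  0.1039] w0.0297 q [-0.0478 -0.0766  1.958   0.0006  1.2626  0.1086]
```

View pics/c4.png

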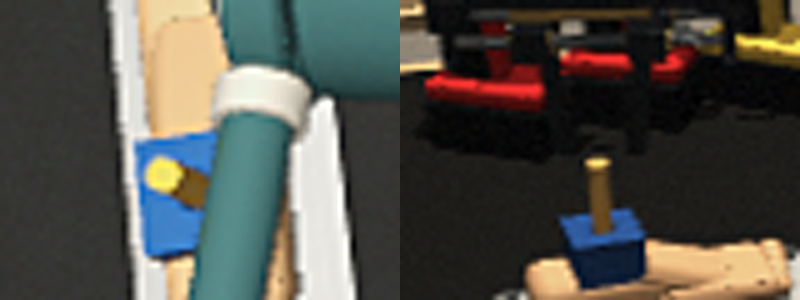

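The pin stands upright in the bore, with its top at (162,175) in the left crop. The camera can't settle the last 2 mm of depth, so I'll press its top with the closed fingertips. That seats it and measures its height (home means TCP z ≈ 0.150).

```bash
python3 - <<'E'
from h import *
manip.grip(0.0,40)
x,y=.5027,.2158
go([x,y,.20],fix=0,speed=.3);go([x,y,.165]);s=st("above");base=s["wrist_force"];z=.165;c=np.array([x,y,z])
while z>.135:
    z-=.0015;manip.servo_line([x,y,z],None,.04);s=manip.sense();f=s["wrist_force"]-base
    if f[2]>3: print(z,s["eef_pos"],f)
    if f[2]>22 or s["clock"]>32:break
st("pressed");manip.servo_line([x,y,.18],None,.1)
E
```

```text
above t25.65 [0.5018 0.2158 0.1639] F [-0.2009 -0.0586  0.6639] w0.0007 q [0.3605 0.0922 1.9702 0.     1.0791 0.5184]
0.1515 [0.5034 0.216  0.1524] [-0.6743 -0.6391  4.3916]
0.15 [0.5043 0.2165 0.1524] [-0.7816  0.5186  8.9235]
0.1485 [0.5049 0.2168 0.1523] [-2.6706 -0.1867 16.4034]
0.147 [0.5053 0.217  0.1522] [-4.3296 -0.7687 21.1212]
0.1455 [0.5057 0.2173 0.1521] [-7.0189 -1.4462 28.2009]
pressed t28.90 [0.5057 0.2173 0.1521] F [-7.2198 -1.5047 28.8647] w0.0001 q [0.3602 0.1073 1.9772 0.0006 1.0494 0.518 ]
```

The top reads 0.1414 with firm support under 28 N, against 0.139 expected. Either the closed fingertips or the kinematics have an offset, or the pin sits 2 mm high. I'll touch the block's top face (known to be 0.086) beside the pin for a differential reading.

```bash
python3 - <<'E'
import pickle;from h import *
print("tips",manip.tips_ahead)
d=np.array([np.sin(-.158),-np.cos(-.158)]);x,y=np.array([.5027,.2158])+d*.024
go([x,y,.18],fix=0,speed=.2);go([x,y,.115],speed=.12);s=st("above");base=s["wrist_force"];z=.115
while z>.085:
    z-=.0015;manip.servo_line([x,y,z],None,.04);s=manip.sense();f=s["wrist_force"]-base
    if f[2]>3: print(z,s["eef_pos"],f)
    if f[2]>14 or s["clock"]>36:break
manip.servo_line([x,y,.18],None,.2);st("up")
go([.50,-.05,.25],fix=0,speed=.3)
for n in("top","side"):
    c=manip.read_camera(n);pickle.dump(c,open(n+"4.pkl","wb"));cv2.imwrite(f"pics/{n}4.png",c["pixels"][...,::-1])
a=cv2.imread("pics/top4.png");b=cv2.imread("pics/side4.png")
f=lambda i,x,y,w,h:cv2.resize(i[y:y+h,x:x+w],(400,300),interpolation=cv2.INTER_CUBIC)
cv2.imwrite("pics/c5.png",np.hstack([f(a,108,196,56,42),f(b,200,116,48,36)]))
st()
E
```

```text
tips 0.011
above t30.85 [0.4982 0.1918 0.1141] F [-0.6176  0.2646 -0.5523] w0.0005 q [0.3208 0.1247 2.0367 0.     0.98   0.4789]
0.09699999999999999 [0.4992 0.1922 0.0974] [0.2433 0.0606 3.2141]
0.09549999999999999 [0.4993 0.1922 0.0974] [-3.5631 -1.2292 13.9318]
0.09399999999999999 [0.4993 0.1922 0.0973] [-8.1543 -2.4958 22.4708]
up t34.93 [0.4985 0.1919 0.1791] F [-0.4635 -0.1598 -0.0834] w0.0004 q [ 0.3209  0.0549  1.9799 -0.      1.1075  0.4789]
 t36.02 [ 0.4994 -0.0487  0.2488] F [ 0.2734  0.1517 -0.3718] w0.0005 q [-0.1471 -0.0653  1.9657  0.0005  1.2432  0.0091]
```

View pics/c5.png

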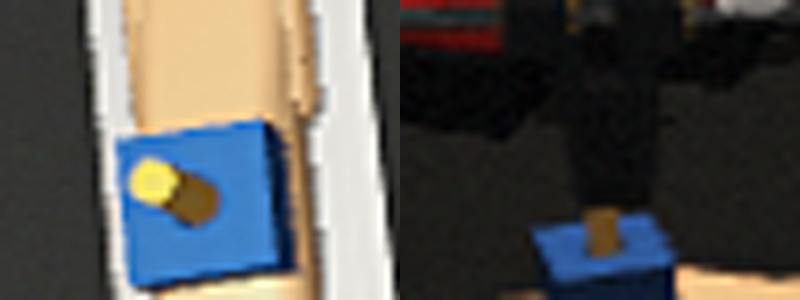

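```bash
python3 - <<'E'
import pickle;from h import *
c=pickle.load(open("top4.pkl","rb"));H=hsv(c);P=cloud(c)
a,b,e,f=(118,205,155,245)
sub=np.zeros((384,512),bool);sub[b:f,a:e]=1
br=sub&(H[...,0]>15)&(H[...,0]<35)&(H[...,1]>100)
top=br&(H[...,2]>170)
ys,xs=np.where(top&(xs0:=np.indices(br.shape)[1]<138));(u,v),(w,h),an=cv2.minAreaRect(np.c_[xs,ys].astype(np.float32));print("top px",len(xs),xs.mean(),ys.mean(),w,h,u,v)
print(np.array2string(np.where(br,H[...,2],0)[214:232,122:142]))
for z in(.139,.141):print(ray(c,xs.mean(),ys.mean(),z))
m=(sub&(H[...,0]>100)&(H[...,0]<125)&(H[...,1]>120)&(H[...,2]>110)).astype(np.uint8)
cs,_=cv2.findContours(m,0,1);hl=cv2.convexHull(max(cs,key=cv2.contourArea));mm=cv2.moments(hl);g=(mm["m10"]/mm["m00"],mm["m01"]/mm["m00"]);print("block",g,ray(c,*g,.086),mm["m00"])
# same measure: pin in tray at start, its top at z=.089 true xy ~ TCP (.5342,-.404)
c=pickle.load(open("top0.pkl","rb"));H=hsv(c);r=np.where((H[...,0]>15)&(H[...,0]<35)&(H[...,1]>60),H[...,1],0)[200:218,352:374];print(r)
E
```

```text
top px 67 129.46268656716418 219.91044776119404 39.21730422973633 9.5963134765625 131.8784637451172 224.31231689453125
[[  0   0   0   0   0   0   0   0   0   0   0   0   0   0   0   0   0   0
    0   0]
 [  0   0   0   0   0   0   0   0   0   0   0   0   0   0   0   0   0   0
    0   0]
 [  0   0   0   0   0   0   0   0   0   0   0   0   0   0   0   0   0   0
    0   0]
 [  0   0   0   0   0   0   0   0   0   0   0   0   0   0   0   0   0   0
    0   0]
 [  0   0   0   0   0   0   0   0   0   0   0   0   0   0   0   0   0   0
    0   0]
 [  0   0   0   0   0   0 255 255 255 225   0   0   0   0   0   0   0   0
    0   0]
 [  0   0   0   0   0 255 245 242 247 247 188 100   0   0   0   0   0   0
    0   0]
 [  0   0   0   0   0 251 241 239 243 247 213  97 111 113   0   0   0   0
    0   0]
 [  0   0   0   0   0 254 245 243 247 239 132 103 109 112 113 108   0   0
    0   0]
 [  0   0   0   0   0 236 255 252 248 211  98 110 112 112 113 113   0   0
    0   0]
 [  0   0   0   0   0   0   0   0 179  95 109 115 114 112 114 115   0   0
    0   0]
 [  0   0   0   0   0   0   0   0   0   0 107 
[... 1646 characters left out ...]
1 167 143 127 124 131 179 255
  253 255 255 255]
 [229 233 255 255 196   0 165 163 167 174 168   0 166 157 176 198 255 255
  255 255 255 255]
 [226 255 255 233   0 159 170 173 172 159 168 175 195 222 255 245 253 255
  255 255 255 255]
 [229 255 255 255 145 159 168 170 167 173 199 216 244 255 247 247 252 255
  255 255 255 254]
 [227 255 255 255 207   0 158 166 184 215 247 250 255 242 241 242 250 246
  241 255 253 255]
 [223 222 255 255 255 201 203 199 212 240 242 237 244 255 244 247 242 255
  241 236 255 255]
 [225 224 220 219 226 233 234 230 232 240 237 236 234 239 255 248 242 249
  241 249 244 255]
 [227 225 221 223 219 221 227 234 230 230 234 239 233 237 250 239 243 241
  239 249 236 255]]
```

Block contact reads 0.0974 and pin contact 0.1524, so the pin stands 55 mm above the block instead of 53. It looks upright in the left crop, so it is stuck about 2 mm short. I'll regrip it, push lightly while wiggling, and watch for a drop.

```bash
python3 - <<'E'
from h import *
x,y=.5027,.2157
manip.grip(.05,25)
manip.move_ptp([x,y,.19],down(-.158));go([x,y,.112],speed=.15);s=st("at");base=s["wrist_force"]
manip.grip(0,25);s=st("gripped");z0=s["eef_pos"];f=s["wrist_force"]-base;print("f",f)
manip.sleep(.1)
r=.0012;best=9;zc=z0[2]-.003
for k in range(26):
    a=k*np.pi/2+.4*(k//4);rr=r*(1 if k%8<4 else .5)
    manip.servo_line([x+rr*np.cos(a),y+rr*np.sin(a),zc],None,.02)
    s=manip.sense();f=s["wrist_force"]-base
    print(k,(s["eef_pos"]-z0)*1e3,f,"%.1f"%s["clock"])
    if f[2]<8: zc-=.0008
    if f[2]>25: zc+=.001
    if s["clock"]>45.5:break
    if s["eef_pos"][2]-z0[2]<-.0035:break
st("end")
E
```

```text
at t39.10 [0.5016 0.2154 0.1108] F [ 1.2221 -0.3308  0.3812] w0.0501 q [ 0.36    0.1507  2.0139 -0.      0.9769  0.5178]
gripped t39.72 [0.5018 0.2154 0.1106] F [ 0.5877  0.3298 -0.2112] w0.0154 q [ 0.3598  0.1511  2.0137 -0.      0.9768  0.5179]
f [-0.6344  0.6606 -0.5923]
0 [ 1.517   0.5637 -0.3426] [-10.6936  -1.5547  17.3832] 40.1
1 [ 1.1061  1.4546 -0.3434] [-7.1389 -2.6663 15.284 ] 40.4
2 [ 0.7074  0.8563 -0.3441] [-5.3412 -0.24   12.0864] 40.6
3 [ 1.1251  0.3401 -0.3588] [-7.703   2.3059 14.107 ] 40.9
4 [ 1.3337  1.0577 -0.3497] [-8.0195 -1.3618 15.5985] 41.1
5 [ 1.1082  1.182  -0.3094] [-6.7454 -2.1316 15.116 ] 41.4
6 [ 0.9586  0.7931 -0.3183] [-6.1694 -0.5087 13.6539] 41.6
7 [ 1.2909  0.6577 -0.3214] [-7.7002  1.0092 14.7742] 41.9
8 [ 1.4966  1.389  -0.3356] [-8.4371 -1.6262 16.0961] 42.1
9 [ 0.8957  1.3755 -0.3091] [-5.6711 -1.9296 13.4142] 42.4
10 [ 0.8679  0.4448 -0.326 ] [-5.9696  1.0108 12.6964] 42.6
11 [ 1.4481  0.5206 -0.3451] [-9.7793  0.949  16.2782] 42.9
12 [ 1.2292  1.201  -0.3392] [-7.4737 -1.6677 15.7982] 43.1
13 [ 0.9463  1.0041 -0.3353] [-6.2808 -0.1085 14.4693] 43.4
14 [ 1.0979  0.6485 -0.3285] [-6.7872 -0.0206 14.1728] 43.6
15 [ 1.3769  0.8247 -0.3414] [-8.6833 -0.0826 16.1236] 43.9
16 [ 1.1369  1.5818 -0.3449] [-6.6938 -2.7824 14.4383] 44.1
17 [ 0.7406  0.939  -0.3138] [-4.6027  0.5892 12.1919] 44.4
18 [ 1.1913  0.4292 -0.3173] [-8.0732  2.5838 14.4606] 44.6
19 [ 1.5822  1.049  -0.3479] [-9.3436  0.0357 16.7097] 44.9
20 [ 1.0766  1.2311 -0.3253] [-7.2758 -1.2149 14.41  ] 45.1
21 [ 0.9987  0.867  -0.3131] [-5.103  -0.0385 13.4335] 45.4
22 [ 1.3046  0.7403 -0.3139] [-7.8603  1.0829 14.5052] 45.6
end t45.65 [0.5031 0.2161 0.1103] F [-6.6383  0.7521 14.8864] w0.0151 q [0.3593 0.1537 2.0113 0.0019 0.9759 0.5166]
```

The pin moves freely sideways in its play but never drops under 12–17 N, so it rests on the bore floor. The 2 mm must be a height offset in my readings, and since I'll place the tube relative to the touched pin top, that offset cancels. Now I release the pin and fetch the tube.

```bash
python3 - <<'E'
import pickle;from h import *
manip.servo_line([.5029,.2162,.1113],None,.04);st("ease")
manip.grip(.05,40);go([.5029,.2162,.2],fix=0,speed=.2)
q=[.537,-.314]
manip.move_ptp([q[0],q[1],.17],down(-.158));manip.grip(.066,40)
go([*q,.067],speed=.12);st("pre");manip.grip(0,40);s=st("grip");
manip.servo_line([*q,.25],None,.2)
go([.503,.216,.25],fix=0,speed=.35);go([.503,.216,.235]);s=st("over")
for n in("top","side"):
    c=manip.read_camera(n);pickle.dump(c,open(n+"5.pkl","wb"));cv2.imwrite(f"pics/{n}5.png",c["pixels"][...,::-1])
a=cv2.imread("pics/top5.png");b=cv2.imread("pics/side5.png")
f=lambda i,x,y,w,h:cv2.resize(i[y:y+h,x:x+w],(400,300),interpolation=cv2.INTER_CUBIC)
cv2.imwrite("pics/c6.png",np.hstack([f(a,80,160,120,90),f(b,190,70,80,60)]))
E
```

```text
ease t45.90 [0.5029 0.2162 0.1112] F [ 0.0868  0.0886 -1.1726] w0.0158 q [ 0.3606  0.1527  2.0106 -0.0002  0.9779  0.5185]
pre t51.02 [ 0.5363 -0.3136  0.0661] F [-0.0003  0.2795 -0.6144] w0.0657 q [-0.5692  0.3345  1.878  -0.      0.929  -0.4112]
grip t51.59 [ 0.5365 -0.3137  0.066 ] F [ 0.0098 -0.1532 -0.9085] w0.0358 q [-0.5691  0.3349  1.8778  0.0001  0.9288 -0.4112]
over t55.08 [0.5026 0.2162 0.2346] F [ 0.7096  0.6254 -2.3466] w0.0355 q [0.3608 0.0327 1.8961 0.     1.2127 0.5187]
```

View pics/c6.png

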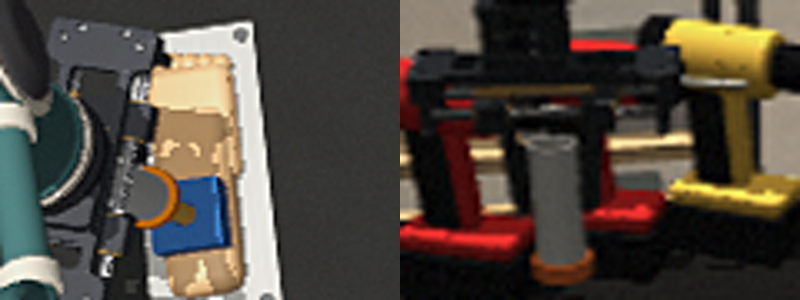

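The tube is held upright with the orange collar down, above the pin. It has room to go lower. I'll lower it to the hold height and check its centring against the pin in both views.

```bash
python3 - <<'E'
import pickle;from h import *
go([.5029,.2162,.213],speed=.08);s=st("hold");T=s["eef_pos"]
M=Ro.from_rotvec(s["tool_rot"]).as_matrix();print("tool x",M[:,0])
for n in("top","side"):
    c=manip.read_camera(n);pickle.dump(c,open(n+"6.pkl","wb"));cv2.imwrite(f"pics/{n}6.png",c["pixels"][...,::-1])
    P=cloud(c);H=hsv(c);ok=(np.hypot(P[...,0]-.503,P[...,1]-.216)<.035)&(c["depth"]>0)
    hue,sat,V=H[...,0],H[...,1],H[...,2]
    for nm,m,z0,z1 in(("collar",(hue<18)&(sat>150),.145,.172),("tubeL",sat<60,.172,.195),("tubeU",sat<60,.225,.25),("pin",(hue>8)&(hue<32)&(sat>90),.092,.140)):
        q=ok&m&(P[...,2]>z0)&(P[...,2]<z1);p=P[q]
        if len(p)>4:print(n,nm,len(p),"mean",p.mean(0),"min",p.min(0),"max",p.max(0))
a=cv2.imread("pics/top6.png");b=cv2.imread("pics/side6.png")
f=lambda i,x,y,w,h:cv2.resize(i[y:y+h,x:x+w],(400,300),interpolation=cv2.INTER_CUBIC)
cv2.imwrite("pics/c7.png",np.hstack([f(a,100,180,80,60),f(b,190,90,80,60)]))
E
```

```text
hold t56.09 [0.5027 0.2161 0.2128] F [-0.1696 -0.766  -1.7559] w0.0351 q [ 0.3605  0.0493  1.9202 -0.      1.1717  0.5185]
tool x [ 0.0003  0.0001 -1.    ]
top collar 70 mean [0.5012 0.202  0.1632] min [0.4821 0.1931 0.1511] max [0.5252 0.2182 0.1677]
top tubeL 48 mean [0.4991 0.2055 0.1841] min [0.4851 0.1974 0.172 ] max [0.5138 0.2304 0.1948]
top tubeU 41 mean [0.5015 0.2021 0.2367] min [0.4826 0.1967 0.2254] max [0.5263 0.2145 0.2486]
top pin 5 mean [0.4997 0.209  0.0968] min [0.4959 0.2073 0.0935] max [0.5035 0.2129 0.1031]
side collar 51 mean [0.5027 0.2003 0.1588] min [0.4821 0.19   0.1496] max [0.5247 0.2223 0.1663]
side tubeL 51 mean [0.5019 0.203  0.1836] min [0.4852 0.1963 0.1729] max [0.5185 0.2165 0.1942]
side tubeU 132 mean [0.5022 0.2089 0.2394] min [0.4688 0.1945 0.2255] max [0.5332 0.2356 0.2499]
side pin 46 mean [0.5027 0.2105 0.118 ] min [0.4951 0.2046 0.0944] max [0.5102 0.2152 0.1393]
```

View pics/c7.png

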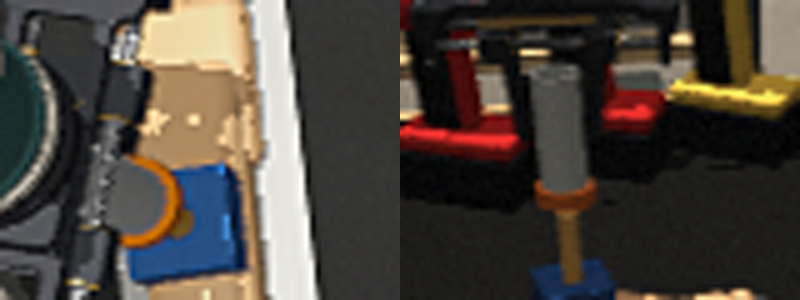

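In the side view the pin runs straight up into the collar's centre. Measured axes agree within about 0.7 mm in x and 0.5 mm in y, and the gap is about 10 mm. Before handing in, I'll check that the other objects haven't moved.

```bash
python3 - <<'E'
import pickle;from h import *
A=pickle.load(open("top0.pkl","rb"));B=pickle.load(open("top6.pkl","rb"));C=pickle.load(open("side0.pkl","rb"));D=pickle.load(open("side6.pkl","rb"))
def d(a,b,r):
    x,y,e,f=r;return "%.1f"%np.median(np.abs(a["pixels"][y:f,x:e].astype(int)-b["pixels"][y:f,x:e])),"%.2f"%np.mean(np.abs(a["pixels"][y:f,x:e].astype(int)-b["pixels"][y:f,x:e])>40)
for n,r in dict(charger=(208,215,246,276),carton=(212,145,250,203),black=(290,184,316,212),coupling=(284,110,302,138),red1=(358,158,378,176)).items():print("top",n,d(A,B,r))
for n,r in dict(charger=(188,176,240,210),carton=(250,162,295,207),black=(252,205,268,240),coupling=(322,213,348,230)).items():print("side",n,d(C,D,r))
a=st("now");manip.sleep(1.0);s=st("after 1s");print("moved mm",(s["eef_pos"]-a["eef_pos"])*1e3)
cv2.imwrite("pics/final.png",np.hstack([cv2.resize(x["pixels"][...,::-1],(400,300)) for x in(B,D)]))
E
```

```text
top charger ('1.0', '0.00')
top carton ('1.0', '0.00')
top black ('1.0', '0.00')
top coupling ('1.0', '0.00')
top red1 ('1.0', '0.00')
side charger ('1.0', '0.00')
side carton ('1.0', '0.00')
side black ('3.0', '0.17')
side coupling ('1.0', '0.00')
now t56.19 [0.5027 0.2161 0.2127] F [-0.1293  0.442  -2.0142] w0.0362 q [0.3605 0.0494 1.9203 0.     1.1717 0.5185]
after 1s t57.19 [0.5026 0.2161 0.2126] F [-0.8179  0.5614 -1.7813] w0.0358 q [ 0.3605  0.0496  1.9203 -0.      1.1717  0.5185]
moved mm [-0.0245 -0.0186 -0.1178]
```

View pics/final.png

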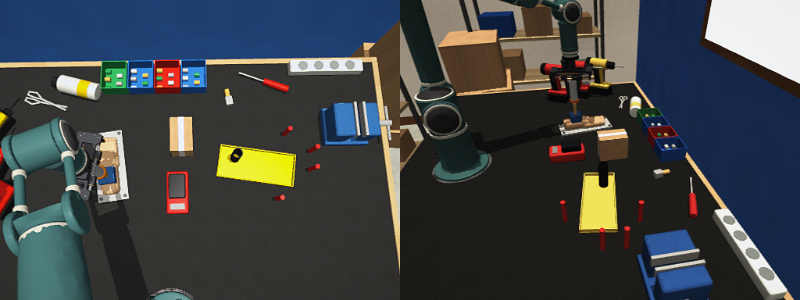

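The black tube, charger, carton, coupling and red look-alikes are all where they were. In the side crop the black tube differs only because the aluminium tube is gone from in front of it. Handing in.

```bash
python3 -c "
from workcell import manip
manip.sign_off()"
```

```text
the job is handed in; nothing more can be done
```

The brass pin stands released in the ankle block's bore, and the arm holds the aluminium tube over it. I handed the job in at about 57 s of the 72 s allowed. One check on the pin's depth disagreed (see below).

- **Tube hold:** it is upright, collar down, about 10 mm above the pin's top. The camera axes of tube and pin agree within about 0.7 mm in x and 0.5 mm in y. The arm drifted only 0.12 mm in 1 s.
- **Other objects:** the top-view comparison with the start shows the charger, carton, black tube and coupling unmoved. The one red look-alike I compared numerically was also unmoved, and the others look in place in the final picture.
- **Check that disagreed:** fingertip touches put the pin's top about 55 mm above the block face, not 53 mm. The pin did not go deeper under a 28 N push, nor while being wiggled under 12–17 N. I took it as resting on the bore floor, but I could not confirm the last 2 mm. I set the tube's height from the touched pin top, so the 10 mm gap doesn't depend on that.

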